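# Feed the row of test cells to the end stop and start the run

## Task

Push the row of four touching steel test cells along the aluminium loading rail together, without picking any up or letting the row come apart, until the front cell is against the blue end stop and no gaps are left. Then press the green start button right down and let it come back up; do not press it before the row is home, and do not press the red stop button. Leave the spare cell, the jar and the bowl where they are.

Things in the scene. Friction and masses are not known exactly. Their poses are not given: they have to be found in the camera images.
- rail: fixed aluminium loading rail, 380 mm long, 70 mm wide. Origin at the centre of its underside on the bench; its x axis runs along the channel towards the end stop, z up. The channel floor is 8 mm above the bench; side walls 6 mm thick with 52 mm between them stand 12 mm above the floor (top 20 mm above the bench). The end opposite the stop is open.
- stop_face (a point): centre of the face of the blue end stop that the front cell must meet: at x = 170 mm, y = 0, z = 26 mm in the rail's frame. The stop is 16 mm thick, 70 mm wide, its top 44 mm above the bench.
- cell1: round brushed-steel test cell, an upright cylinder 50 mm in diameter and 34 mm high with a grey window and four screws on top, about 0.15 kg, loose; origin at the centre of its underside, z up. It is the front one, nearest the end stop. It starts standing in the rail channel 60 to 130 mm short of the stop. The row needs a push of roughly 2 to 9 N to slide, all four together.
- cell2: round brushed-steel test cell, an upright cylinder 50 mm in diameter and 34 mm high with a grey window and four screws on top, about 0.15 kg, loose; origin at the centre of its underside, z up. Second in the row, touching cell1 at the start.
- cell3: round brushed-steel test cell, an upright cylinder 50 mm in diameter and 34 mm high with a grey window and four screws on top, about 0.15 kg, loose; origin at the centre of its underside, z up. Third in the row, touching cell2 at the start.
- cell4: round brushed-steel test cell, an upright cylinder 50 mm in diameter and 34 mm high with a grey window and four screws on top, about 0.15 kg, loose; origin at the centre of its underside, z up. Rear one of the row, touching cell3 at the start; the rail behind it is free.
- control_box: fixed white control box, 65 x 150 x 30 mm (x, y, z), origin at the centre of its underside; it carries the green and the red button side by side, 80 mm apart along y, in either order.
- start_button_top (a point): centre of the top of the green start button, a round cap 28 mm in diameter in a black housing, pressed straight down. Spring return.
- start_button (a joint): travel of the green start button: 0 released, 0.006 m fully down (about 5 N); it counts as pressed beyond 0.004 m.
- stop_button_top (a point): centre of the top of the red stop button, the same size as the green one. Not to be pressed.
- stop_button (a joint): travel of the red stop button, 0 released, 0.006 m fully down.
- spare_cell: round brushed-steel test cell, an upright cylinder 50 mm in diameter and 34 mm high with a grey window and four screws on top, about 0.15 kg, loose; origin at the centre of its underside, z up. A spare standing on the bench off the rail; leave it.
- jar: amber jar with a white cap, 52 mm in diameter, 75 mm high, loose, origin at the centre of its underside; leave it.
- bowl: open steel bowl, 120 mm across the rim, 45 mm high, loose, origin at the centre of its underside; leave it.

How it is judged (in metres and radians):
On the way, in this order (a step that is already met when the one before it is completed fails the run):
1. the four cells are home: the front one at the end stop, no gaps in the row (x of cell1 in the frame of rail above 0.141 m and z of each of cell1, cell2, cell3, cell4 in the frame of rail below 0.011 m and x of cell2 in the frame of rail above 0.091 m and x of cell3 in the frame of rail above 0.041 m and x of cell4 in the frame of rail above -0.009 m), for 0.2 s.
2. the green start button is pressed down (value of joint start_button above 0.004 m), for 0.05 s.
At the end, for the whole second after the job is handed in: All four cells stand upright at rest in the rail, each within 4 mm of its place in a closed row against the end stop, and both buttons are released (all of step 1 and linear speed of each of cell1, cell2, cell3, cell4 below 0.01 m/s and angle between each of cell1, cell2, cell3, cell4's own z axis and vertical below 0.08 rad and value of joint each of start_button, stop_button below 0.0015 m); the robot touches nothing.
It fails at once if a cell of the row is lifted more than 8 mm off the rail floor or tipped over (z of any of cell1, cell2, cell3, cell4 in the frame of rail above 0.016 m or angle between any of cell1, cell2, cell3, cell4's own z axis and vertical above 0.3 rad).
It fails at once if the row comes apart: a gap of more than 10 mm between neighbours (horizontal distance between cell1 and cell2 above 0.06 m or horizontal distance between cell2 and cell3 above 0.06 m or horizontal distance between cell3 and cell4 above 0.06 m).
It fails at once if the start button is pressed before the row is home (value of joint start_button above 0.003 m and not (x of cell1 in the frame of rail above 0.141 m and z of each of cell1, cell2, cell3, cell4 in the frame of rail below 0.011 m and x of cell2 in the frame of rail above 0.091 m and x of cell3 in the frame of rail above 0.041 m and x of cell4 in the frame of rail above -0.009 m)).
It fails at once if the stop button is pressed (value of joint stop_button above 0.003 m).
It fails at once if the spare cell, the jar or the bowl is moved more than 15 mm (distance of any of spare_cell, jar, bowl from where it was at the start of the episode above 0.015 m).
It also fails if it takes over 45 s, if anything falls off the work surface, if the arm or the gripper's body presses on something with over 40 N, if the wrist force passes 120 N, or if a joint passes its speed limit or range.

## Robot

A 7-joint arm with a two-finger parallel gripper is mounted at the origin on the work surface. World frame = base frame: x ahead of the robot, y to its left, z up, the work surface at z = 0. Lengths are in mm, angles in degrees, forces in N, time in s.
With the tool pointing down it reaches from about 350 to 900 mm from the base axis. Payload 8.1 kg.
Tool frame: the origin (TCP) lies midway between the tips of the shut fingers; the grasp point (between the pads) lies 19 mm behind it; z points along the fingers, y is the line along which they close (so a half turn about z gives the same grasp; the last joint's range is limited). The gripper opens to 85 mm and grips with 20 to 120 N. Pads are 22 mm wide; open, the fingers measure 114 mm over their backs; the gripper's body (76 mm by 85 mm) begins 54 mm behind the grasp point. The pads swing forward as they close: fully open they stand 13 mm farther back than shut.
Start: joints at [-72.17, 24.895, 1.432, 90.138, -0.665, 64.973, -4.303], TCP at [251.335, 572.252, 231.323] pointing down, gripper open.
Joint ranges: [-149.89, 149.89], [-25.12, 119.58], [-72.63, 75.52], [4.76, 147.25], [-75.54, 255.54], [6.69, 114.76], [-157.13, 157.13]. Speed limits (degrees/s): [127.2, 127.2, 172.46, 172.46, 180, 180, 180].

## Interface

Orientations are given as [roll, pitch, yaw] about the fixed x, y, z axes, in that order (R = Rz(yaw) Ry(pitch) Rx(roll)).
In Python, from cell import ctrl gives the robot as it stands.
- The arm moves only by the tool jog_arm, never from a script. Its argument "deltas" is a list of rows, each a list of 2 entries, a list of its own where there are three numbers: the shift along the tool's x, y, z in mm, then the turn, a rotation vector about the tool's x, y, z in rad. In form: [[[tx, ty, tz], [wx, wy, wz]], ...]. A call has 1 to 10 rows; each row is the pose to reach, as a shift and turn from the pose commanded when the call began, along the tool's axes at that moment; what a row does not reach only later rows make up. A row lasts 1/12 s, in which the tool goes at most 41.7 mm and 7.16 degrees, less where a joint would pass 70% of its speed; a pose out of reach is approached as far as the arm can. A call with a gripper value outside its range is refused whole. "grip" is the closure, from -1 (fully open) to 1 (shut), so that 0 is half open, set as the call begins (left out, the last holds). The fingers move at their own pace and stop on an object; "force" is the grip in N (left out, the last holds). Time passes only in rows, so rows that repeat a pose let the fingers close. It gives the time, the measured TCP pose, the force, the opening and the grip force at its end, in the units of the state.
- ctrl.sense(): the state, without advancing time (a new reading comes with each control period).
- ctrl.grab_frame(name): name is "scene" or "top" or "wrist"; returns the picture (384x512x3 uint8, blue, green, red); there is no depth.
- ctrl.camera_model(name): a dict with "intrinsics" (3x3 intrinsics, pixels), "k1" (the pictures are not rectified: a ray, as slopes to the right and down, at radius r is drawn at 1 + k1 r^2 times it, then the intrinsics apply), "R" (3x3) and "t" (3): a world point X has camera coordinates R X + t. Camera axes: x right, y down, z forward; pixel columns grow to the right and rows downward; lengths in mm; the calibration is good to about 2 mm. A picture is of the moment at which its call begins: read the wrist's pose just before it. camera_model takes no time and is no camera call; for the wrist camera it gives the pose at the moment of the call.
- ctrl.job_done(): hands the job in; it is judged then, once.
The state is a dict: "clock": time; "joint_positions": joint angles; "dq": joint speeds; "joint_torque": joint torques, N m; "position": TCP position; "eef_rot": TCP orientation; "force": force on the tool from outside, world axes, zero at the start; "wrist_torque": the same for the moment, N m; "gripper_width": opening from 0.0 (shut) to 1.0 (fully open); "finger_force": force on a finger pad.
Only numpy, scipy, OpenCV 4.12 (cv2) and the standard library are available. Lean on these libraries where they do the work, as an engineer would, in place of code of your own. Each camera call takes 0.05 s, during which the arm holds its last target. There are 200 camera calls.

## Working session

There is one attempt and no reset: what is moved stays moved. The work goes in short steps, Python scripts to look and compute and a tool call to move; the robot and the scene stay as the last step left them, time stands still between calls to the robot, and variables do not carry over. Pictures are saved under pics/ and viewed, at most 10 in all, crops included, and the job is handed in when it is done.

Besides the shell and the picture viewer there is one more tool, called after "Request:" as name([rows], argument=value, ...), one row to a line, values as JSON. jog_arm: Moves the arm, as the interface text tells. Its arguments: {"type":"object","properties":{"deltas":{"type":"array","items":{"type":"array"}},"grip":{"type":"number"},"force":{"type":"number"}},"required":["deltas"]}

```bash
mkdir -p pics; ls; python3 - <<'E'
from cell import ctrl
import cv2,numpy as np
for n in("top","scene"):
    cv2.imwrite(f"pics/{n}0.png",ctrl.grab_frame(n)); m=ctrl.camera_model(n); print(n,m)
s=ctrl.sense();print(s["position"],s["eef_rot"],s["clock"],s["force"])
E
```

```text
pics
top {'intrinsics': array([[454.48918762,   0.        , 258.46009039],
       [  0.        , 454.48918762, 188.38737737],
       [  0.        ,   0.        ,   1.        ]]), 'k1': -0.07127152746575834, 'R': array([[-2.69592236e-02, -9.99632092e-01, -2.98004921e-03],
       [-9.89563647e-01,  2.71095880e-02, -1.41523353e-01],
       [ 1.41552073e-01, -8.66411353e-04, -9.89930432e-01]]), 't': array([  54.38883054,  497.8067848 , 1257.4533588 ])}
scene {'intrinsics': array([[394.27540213,   0.        , 254.29604417],
       [  0.        , 394.27540213, 198.7979836 ],
       [  0.        ,   0.        ,   1.        ]]), 'k1': -0.11287841986668337, 'R': array([[ 0.12825351,  0.99173597,  0.00328768],
       [ 0.76310439, -0.09656796, -0.63901981],
       [-0.63342145,  0.08446538, -0.76918325]]), 't': array([-101.00527609, -339.06362315, 1299.86142444])}
[251.19634368 571.81629804 230.62392902] [-1.79921143e+02  8.02831808e-03  1.56285543e+02] 0.1 [ 0.11282302 -0.85615656  0.00745906]
```

View pics/top0.png

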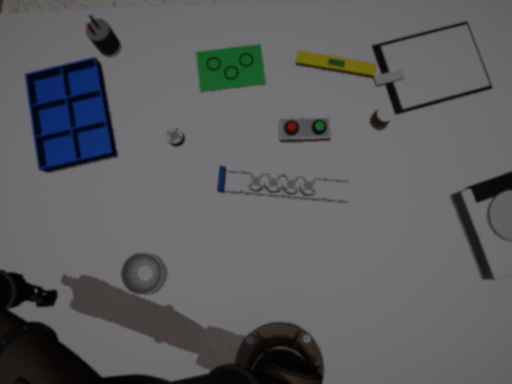

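View pics/scene0.png

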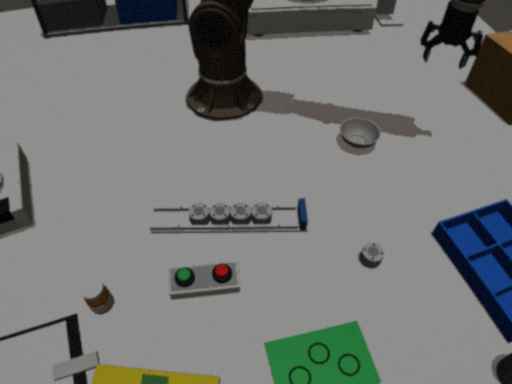

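The top view shows the rail with the blue stop at about (222,180), cells from about (256,182) to (309,187), the red button at (291,127) and green at (319,126). The bowl is at (143,272), the spare at (176,136) and the jar at (380,119). The scene view agrees. Next I'll enlarge both.

```bash
python3 - <<'E'
import cv2,numpy as np
a=cv2.imread("pics/top0.png")[105:215,210:360]; b=cv2.imread("pics/scene0.png")[190:305,145:315]
a=cv2.convertScaleAbs(cv2.resize(a,None,fx=5,fy=5,interpolation=cv2.INTER_CUBIC),alpha=1.7)
cv2.imwrite("pics/topc.png",a)
b=cv2.convertScaleAbs(cv2.resize(b,None,fx=4.5,fy=4.5,interpolation=cv2.INTER_CUBIC),alpha=1.5)
cv2.imwrite("pics/scenec.png",b)
E
```

```text
(no output)
```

View pics/topc.png

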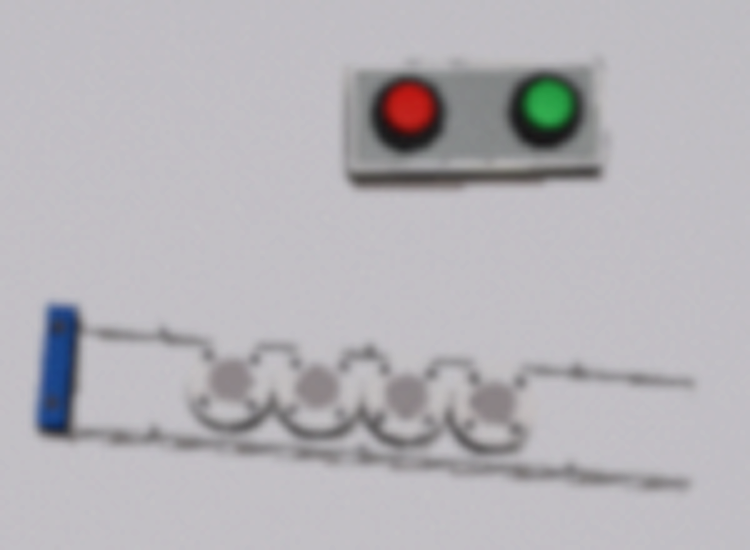

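View pics/scenec.png

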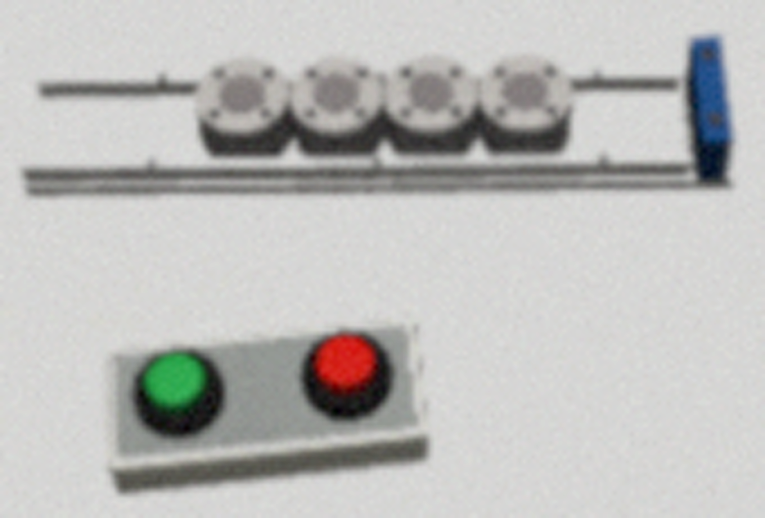

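Crop readings: in the top crop the cells (front to rear) are at (232,381), (318,387), (406,396), (494,402), green is (548,103), red (409,105) and the stop top (58,368). In the scene crop the cells are at (525,92), (429,93), (336,93), (240,93), green (175,372), red (345,355) and stop (711,88).

```bash
cat > h.py <<'E'
from cell import ctrl
import cv2,numpy as np
def ray(n,p,m=None):
    m=m or ctrl.camera_model(n);K=m["intrinsics"]
    d=cv2.undistortPoints(np.array([[p]],float),K,np.array([m["k1"],0,0,0.]))[0,0]
    R=m["R"];return -R.T@m["t"],R.T@np.array([d[0],d[1],1])
def at(n,p,z,m=None):
    o,d=ray(n,p,m);return o+d*(z-o[2])/d[2]
def tri(a,b):
    (o1,d1),(o2,d2)=ray("top",a),ray("scene",b)
    k=np.linalg.lstsq(np.c_[d1,-d2],o2-o1,rcond=None)[0];p,q=o1+k[0]*d1,o2+k[1]*d2
    return (p+q)/2,np.linalg.norm(p-q)
E
python3 - <<'E'
from h import *
T=lambda u,v:(210+(u+.5)/5-.5,105+(v+.5)/5-.5)
S=lambda u,v:(145+(u+.5)/4.5-.5,190+(v+.5)/4.5-.5)
D=dict(c1=((232,381),(525,92),42),c2=((318,387),(429,93),42),c3=((406,396),(336,93),42),c4=((494,402),(240,93),42),stop=((58,368),(711,88),44),green=((548,103),(175,372),48),red=((409,105),(345,355),48))
np.set_printoptions(precision=1,suppress=True)
for k,(a,b,z) in D.items():
    print(k,at("top",T(*a),z),at("scene",S(*b),z),*tri(T(*a),S(*b)))
for k,a in dict(wallF0=(85,331),wallF1=(692,383),wallN0=(75,433),wallN1=(688,485)).items(): print(k,at("top",T(*a),20))
print("box",[at("top",T(*a),30) for a in((355,68),(600,65),(600,165),(352,172))])
E
```

```text
c1 [520.1  47.2  42. ] [521.2  51.1  42. ] [520.5  49.2  41.3] 3.9913342623646946
c2 [515.3  -1.4  42. ] [515.5   0.5  42. ] [515.4  -0.5  42. ] 1.9338775636096897
c3 [508.8 -51.2  42. ] [509.3 -48.5  42. ] [508.9 -49.8  41.7] 2.6748811553655587
c4 [ 504.  -100.9   42. ] [502.9 -99.2  42. ] [ 503.8 -100.    43.3] 1.6671527586305943
stop [530.  145.7  44. ] [532.6 149.3  44. ] [530.7 147.9  41.9] 4.007637278012058
green [ 676.3 -139.    48. ] [ 670.8 -135.9   48. ] [ 674.4 -136.6   54.6] 3.0132018683309703
red [677.2 -58.8  48. ] [671.3 -55.8  48. ] [675.2 -57.   55.1] 2.6345042473664204
wallF0 [555.3 131.7  20. ]
wallF1 [ 515.2 -218.6   20. ]
wallN0 [495.8 138.5  20. ]
wallN1 [ 456. -213.   20.]
box [array([705.5, -29.5,  30. ]), array([ 703.7, -173.3,   30. ]), array([ 643.4, -170.1,   30. ]), array([643. , -25.6,  30. ])]
```

```bash
cat >> h.py <<'E'
from scipy.spatial.transform import Rotation as Ro
def go(*targets,yaw=83.5):
    s=ctrl.sense();R=Ro.from_euler("xyz",s["eef_rot"],degrees=True)
    print("t",s["clock"],"p",np.round(s["position"],1),np.round(s["eef_rot"],2),"F",np.round(s["force"],1))
    w=(R.inv()*Ro.from_euler("xyz",[180,0,yaw],degrees=True)).as_rotvec()
    for p in targets: print(np.round(R.inv().apply(np.array(p)-s["position"]),1),np.round(w,4))
E
python3 -c "
from h import *
go((497,-156,150))"
```

```text
t 0.1 p [251.2 571.8 230.6] [-1.7992e+02  1.0000e-02  1.5629e+02] F [ 0.1 -0.9  0. ]
[-517.7 -567.4   81.5] [-1.1000e-03  1.0000e-03  1.2703e+00]
```

Request:
jog_arm([
  [[-518, -567, 82], [0, 0, 1.27]],
  [[-518, -567, 82], [0, 0, 1.27]],
  [[-518, -567, 82], [0, 0, 1.27]],
  [[-518, -567, 82], [0, 0, 1.27]],
  [[-518, -567, 82], [0, 0, 1.27]],
  [[-518, -567, 82], [0, 0, 1.27]],
  [[-518, -567, 82], [0, 0, 1.27]],
  [[-518, -567, 82], [0, 0, 1.27]],
  [[-518, -567, 82], [0, 0, 1.27]],
  [[-518, -567, 82], [0, 0, 1.27]],
], grip=1, force=60)

```text
clock: 0.93
position: [384.1, 177.8, 186.9]
eef_rot: [-180.0, -0.0, 84.3]
force: [1.0, 0.9, 0.2]
gripper_width: 0.002
finger_force: 0.0
```

```bash
python3 -c "
from h import *
go((497,-156,150))"
```

```text
t 0.9333 p [384.1 177.8 186.9] [-1.800e+02 -2.000e-02  8.433e+01] F [1.  0.9 0.2]
[-321.   145.3   36.8] [-0.     -0.0003  0.0144]
```

Request:
jog_arm([
  [[-320, 145, 37], [0, 0, 0.014]],
  [[-320, 145, 37], [0, 0, 0.014]],
  [[-320, 145, 37], [0, 0, 0.014]],
  [[-320, 145, 37], [0, 0, 0.014]],
  [[-320, 145, 37], [0, 0, 0.014]],
  [[-320, 145, 37], [0, 0, 0.014]],
  [[-320, 145, 37], [0, 0, 0.014]],
  [[-320, 145, 37], [0, 0, 0.014]],
  [[-320, 145, 37], [0, 0, 0.014]],
  [[-320, 145, 37], [0, 0, 0.014]],
])

```text
clock: 1.77
position: [499.2, -158.0, 149.7]
eef_rot: [180.0, 0.2, 83.5]
force: [0.3, 0.1, -0.5]
gripper_width: -0.001
finger_force: 0.0
```

```bash
python3 - <<'E'
from h import *
m=ctrl.camera_model("wrist");f=ctrl.grab_frame("wrist")
import pickle;pickle.dump(m,open("w.pkl","wb"));cv2.imwrite("pics/w0.png",cv2.convertScaleAbs(f,alpha=1.5))
go((497,-156,150),(497,-156,60),(497,-156,17))
E
```

```text
t 1.8167 p [ 498.6 -155.2  149.6] [-1.7996e+02  8.0000e-02  8.3600e+01] F [-0.2  0.1  0.4]
[-1.  -1.5 -0.4] [-0.0007  0.0014  0.0017]
[-0.9 -1.4 89.6] [-0.0007  0.0014  0.0017]
[ -0.8  -1.4 132.6] [-0.0007  0.0014  0.0017]
```

View pics/w0.png

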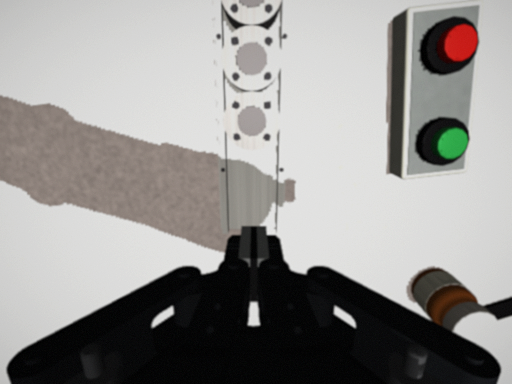

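The wrist view shows the shut fingers at (253,228), lined up with the rail. Cell4 is at (252,121), cell3 at (251,59), and the rail walls at about u=225 and u=279. Green is at (453,144) and red at (461,42).

```bash
python3 - <<'E'
from h import *
import pickle;m=pickle.load(open("w.pkl","rb"));np.set_printoptions(precision=1,suppress=True)
for k,p,z in(("c4",(252,121),42),("c3",(251,59),42),("wl",(222.5,170),20),("wr",(280,170),20),("wl2",(221,110),20),("g48",(453,144),48),("g54",(453,144),54),("r54",(461,42),54)):print(k,at("wrist",p,z,m))
E
```

```text
c4 [504.9 -97.9  42. ]
c3 [509.8 -48.4  42. ]
wl [ 470.  -142.9   20. ]
wr [ 526.9 -149.4   20. ]
wl2 [476.9 -85.7  20. ]
g48 [ 678.1 -136.5   48. ]
g54 [ 673.9 -135.2   54. ]
r54 [673.6 -55.4  54. ]
```

Request:
jog_arm([
  [[0, 0, 35], [0, 0, 0]],
  [[0, 0, 70], [0, 0, 0]],
  [[0, 0, 100], [0, 0, 0]],
  [[0, 0, 118], [0, 0, 0]],
  [[0, 0, 126], [0, 0, 0]],
  [[0, 0, 132], [0, 0, 0]],
  [[0, 0, 132], [0, 0, 0]],
])

```text
clock: 2.4
position: [498.6, -151.6, 17.7]
eef_rot: [-179.9, -0.0, 83.9]
force: [-0.4, -0.9, -0.2]
gripper_width: 0.005
finger_force: 0.0
```

```bash
python3 -c "
from h import *
go((498+.1132*20,-155+19.87,17))"
```

```text
t 2.4 p [ 498.6 -151.6   17.7] [-1.7995e+02 -2.0000e-02  8.3910e+01] F [-0.4 -0.9 -0.2]
[16.5 -0.1  0.7] [-0.0009 -0.0004  0.0072]
```

Request:
jog_arm([
  [[3, 0, 0], [0, 0, 0]],
  [[6, 0, 0], [0, 0, 0]],
  [[8, 0, 0], [0, 0, 0]],
  [[10, 0, 0], [0, 0, 0]],
  [[12, 0, 0], [0, 0, 0]],
  [[14, 0, 0], [0, 0, 0]],
  [[16, 0, 0], [0, 0, 0]],
  [[18, 0, 0], [0, 0, 0]],
  [[20, 0, 0], [0, 0, 0]],
  [[22, 0, 0], [0, 0, 0]],
])

```text
clock: 3.23
position: [501.2, -131.2, 18.1]
eef_rot: [180.0, 0.1, 83.8]
force: [-0.2, -3.0, 0.4]
gripper_width: 0.001
finger_force: 1.9
```

```bash
python3 -c "
from h import *
go((504.3+.1132*30,-99.3+.9936*30,17))"
```

```text
t 3.2333 p [ 501.2 -131.2   18.1] [1.7998e+02 6.0000e-02 8.3820e+01] F [-0.2 -3.   0.4]
[62.  -0.2  1.1] [0.0004 0.001  0.0055]
```

Request:
jog_arm([
  [[2.5, 0, 0], [0, 0, 0]],
  [[5, 0, 0], [0, 0, 0]],
  [[7.5, 0, 0], [0, 0, 0]],
  [[10, 0, 0], [0, 0, 0]],
  [[12.5, 0, 0], [0, 0, 0]],
  [[15, 0, 0], [0, 0, 0]],
  [[17.5, 0, 0], [0, 0, 0]],
  [[20, 0, 0], [0, 0, 0]],
  [[22.5, 0, 0], [0, 0, 0]],
  [[25, 0, 0], [0, 0, 0]],
])

```text
clock: 4.07
position: [503.9, -105.4, 18.1]
eef_rot: [180.0, 0.0, 83.9]
force: [-0.7, -4.1, 0.9]
gripper_width: 0.002
finger_force: 2.2
```

Request:
jog_arm([
  [[2.5, 0, 0], [0, 0, 0]],
  [[5, 0, 0], [0, 0, 0]],
  [[7.5, 0, 0], [0, 0, 0]],
  [[10, 0, 0], [0, 0, 0]],
  [[12.5, 0, 0], [0, 0, 0]],
  [[15, 0, 0], [0, 0, 0]],
  [[17.5, 0, 0], [0, 0, 0]],
  [[20, 0, 0], [0, 0, 0]],
  [[22.5, 0, 0], [0, 0, 0]],
  [[25, 0, 0], [0, 0, 0]],
])

```text
clock: 4.9
position: [506.5, -80.5, 18.1]
eef_rot: [180.0, -0.0, 83.9]
force: [-0.6, -5.1, 2.7]
gripper_width: 0.0
finger_force: 2.4
```

```bash
python3 -c "
from h import *
go((504.3+.1132*30,-99.3+.9936*30,17))"
```

```text
t 4.9 p [506.5 -80.5  18.1] [180.    -0.    83.86] F [-0.6 -5.1  2.7]
[11.  -0.   1.1] [ 0.0001 -0.      0.0063]
```

Request:
jog_arm([
  [[1, 0, 0], [0, 0, 0]],
  [[2, 0, 0], [0, 0, 0]],
  [[3, 0, 0], [0, 0, 0]],
  [[4, 0, 0], [0, 0, 0]],
  [[5, 0, 0], [0, 0, 0]],
  [[6, 0, 0], [0, 0, 0]],
  [[7, 0, 0], [0, 0, 0]],
  [[8, 0, 0], [0, 0, 0]],
])

```text
clock: 5.57
position: [507.3, -72.7, 18.1]
eef_rot: [-180.0, -0.0, 83.9]
force: [-0.5, -5.4, 3.2]
gripper_width: -0.0
finger_force: 2.5
```

Request:
jog_arm([
  [[0.7, 0, 0], [0, 0, 0]],
  [[1.4, 0, 0], [0, 0, 0]],
  [[2, 0, 0], [0, 0, 0]],
])

```text
clock: 5.82
position: [507.6, -70.7, 18.1]
eef_rot: [180.0, -0.0, 83.9]
force: [-0.4, -5.5, 3.0]
gripper_width: 0.001
finger_force: 2.5
```

Request:
jog_arm([
  [[0.7, 0, 0], [0, 0, 0]],
  [[1.4, 0, 0], [0, 0, 0]],
  [[2, 0, 0], [0, 0, 0]],
])

```text
clock: 6.07
position: [507.8, -68.7, 18.1]
eef_rot: [180.0, -0.0, 83.9]
force: [0.3, -5.6, 2.9]
gripper_width: 0.0
finger_force: 2.5
```

Request:
jog_arm([
  [[0.7, 0, 0], [0, 0, 0]],
  [[1.4, 0, 0], [0, 0, 0]],
  [[2, 0, 0], [0, 0, 0]],
])

```text
clock: 6.32
position: [507.9, -67.4, 18.1]
eef_rot: [180.0, 0.0, 83.8]
force: [-2.0, -8.4, 2.7]
gripper_width: 0.001
finger_force: 4.4
```

Request:
jog_arm([
  [[0.7, 0, 0], [0, 0, 0]],
  [[1.4, 0, 0], [0, 0, 0]],
  [[2, 0, 0], [0, 0, 0]],
])

```text
clock: 6.57
position: [508.0, -67.1, 18.2]
eef_rot: [180.0, 0.1, 83.7]
force: [-2.1, -14.8, 3.5]
gripper_width: 0.002
finger_force: 7.3
```

```bash
python3 - <<'E'
from h import *
f=ctrl.grab_frame("scene");print(ctrl.sense()["force"])
cv2.imwrite("pics/s1.png",cv2.convertScaleAbs(cv2.resize(f[185:250,180:325],None,fx=5,fy=5,interpolation=cv2.INTER_CUBIC),alpha=1.5))
E
```

```text
[ -1.29071473 -12.15164283   3.79773928]
```

View pics/s1.png

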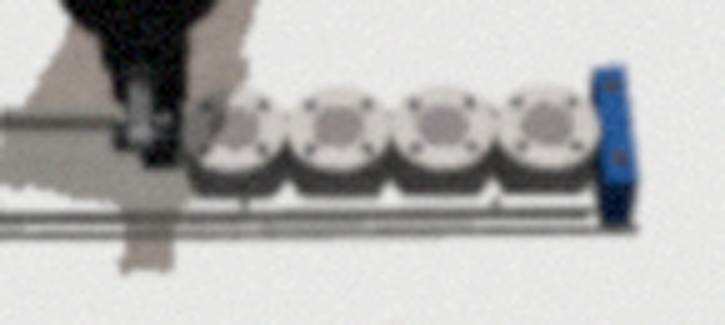

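The force rose to about 15 N. The picture shows all four cells closed up, with cell1 at (547,125) against the blue stop at (612,140). I'll hold briefly, then back off and lift.

Request:
jog_arm([
  [[0.7, 0, 0], [0, 0, 0]],
  [[1, 0, 0], [0, 0, 0]],
  [[1, 0, 0], [0, 0, 0]],
  [[1, 0, 0], [0, 0, 0]],
  [[0, 0, 0], [0, 0, 0]],
  [[-3, 0, 0], [0, 0, 0]],
  [[-10, 0, 0], [0, 0, 0]],
  [[-20, 0, 0], [0, 0, 0]],
  [[-25, 0, -15], [0, 0, 0]],
  [[-25, 0, -45], [0, 0, 0]],
])

```text
clock: 7.45
position: [503.0, -90.7, 61.2]
eef_rot: [-179.7, 0.0, 83.8]
force: [0.8, -0.9, -0.5]
gripper_width: -0.001
finger_force: 0.0
```

```bash
python3 -c "
from h import *
go((507,-92,110),(674,-136,110),(674,-136,66),yaw=83.7)"
```

```text
t 7.45 p [503.  -90.7  61.2] [-1.7967e+02  3.0000e-02  8.3800e+01] F [ 0.8 -0.9 -0.5]
[ -0.9   3.8 -48.8] [-0.0057  0.0006  0.0017]
[-26.6 174.6 -49.8] [-0.0057  0.0006  0.0017]
[-26.6 174.9  -5.8] [-0.0057  0.0006  0.0017]
```

Request:
jog_arm([
  [[0, 2, -35], [0, 0, 0]],
  [[-10, 30, -50], [0, 0, 0]],
  [[-20, 65, -50], [0, 0, 0]],
  [[-26, 100, -50], [0, 0, 0]],
  [[-26, 135, -50], [0, 0, 0]],
  [[-26, 160, -50], [0, 0, 0]],
  [[-26, 173, -50], [0, 0, 0]],
  [[-26, 173, -50], [0, 0, 0]],
  [[-26, 173, -50], [0, 0, 0]],
])

```text
clock: 8.2
position: [674.3, -134.2, 112.2]
eef_rot: [-179.9, -0.0, 83.9]
force: [-0.7, -0.6, -0.4]
gripper_width: -0.002
finger_force: 0.0
```

```bash
python3 - <<'E'
from h import *
m=ctrl.camera_model("wrist");f=ctrl.grab_frame("wrist")
import pickle;pickle.dump(m,open("w.pkl","wb"));w=cv2.convertScaleAbs(f,alpha=1.5)
t=cv2.convertScaleAbs(cv2.resize(ctrl.grab_frame("top")[150:220,205:325],(512,299),interpolation=cv2.INTER_CUBIC),alpha=1.7)
cv2.imwrite("pics/w1.png",np.vstack([w[:300],t]))
go((674,-136,110),(674,-136,62),yaw=83.7)
E
```

```text
t 8.3 p [ 673.4 -134.1  112.7] [-1.7992e+02 -2.0000e-02  8.3840e+01] F [-0.  -0.3  0.2]
[-1.8  0.8  2.7] [-0.0015 -0.0004  0.0024]
[-1.8  0.8 50.7] [-0.0015 -0.0004  0.0024]
```

View pics/w1.png

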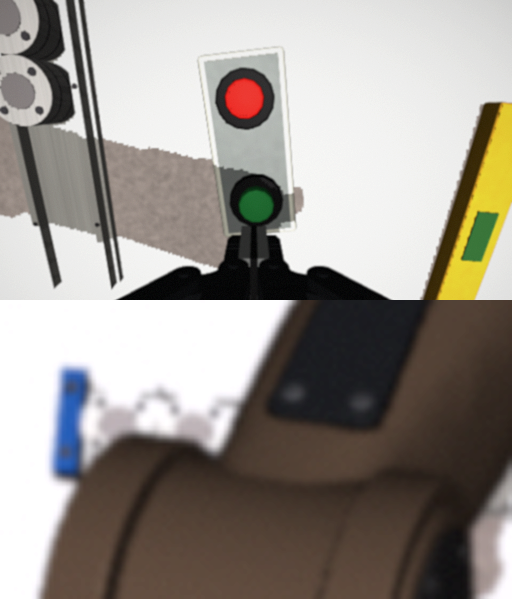

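The wrist picture shows green at (256,206) just ahead of the fingers, red at (245,99), cell4 at (18,90) and cell3 at (15,18). The arm hides most of the row in the top view.

```bash
python3 - <<'E'
from h import *
import pickle;m=pickle.load(open("w.pkl","rb"));np.set_printoptions(precision=1,suppress=True)
for k,p,z in(("g",(256,206),54),("r",(245,99),54),("c4",(18,90),42),("c3",(15,18),42)):print(k,at("wrist",p,z,m))
E
```

```text
g [ 676.3 -134.3   54. ]
r [676.9 -56.1  54. ]
c4 [512.4 -31.   42. ]
c3 [525.9  14.7  42. ]
```

Request:
jog_arm([
  [[-0.5, 2, 20], [0, 0, 0]],
  [[-0.5, 2, 38], [0, 0, 0]],
  [[-0.5, 2, 48], [0, 0, 0]],
  [[-0.5, 2, 52], [0, 0, 0]],
  [[-0.5, 2, 54], [0, 0, 0]],
  [[-0.5, 2, 56], [0, 0, 0]],
])

```text
clock: 8.8
position: [676.8, -134.8, 57.7]
eef_rot: [180.0, -0.0, 83.9]
force: [-0.4, -0.0, 0.5]
gripper_width: 0.003
finger_force: 0.0
```

Request:
jog_arm([
  [[0, 0, 1], [0, 0, 0]],
  [[0, 0, 2], [0, 0, 0]],
  [[0, 0, 3], [0, 0, 0]],
])

```text
clock: 9.05
position: [677.1, -134.8, 54.7]
eef_rot: [179.9, -0.0, 83.9]
force: [0.1, 0.7, -0.0]
gripper_width: -0.003
finger_force: 0.0
```

Request:
jog_arm([
  [[0, 0, 1], [0, 0, 0]],
  [[0, 0, 2], [0, 0, 0]],
  [[0, 0, 2], [0, 0, 0]],
])

```text
clock: 9.3
position: [676.9, -134.7, 52.1]
eef_rot: [180.0, -0.0, 83.9]
force: [-0.1, -0.0, 1.7]
gripper_width: 0.001
finger_force: 0.7
```

Request:
jog_arm([
  [[0, 0, 1], [0, 0, 0]],
  [[0, 0, 2], [0, 0, 0]],
  [[0, 0, 3], [0, 0, 0]],
  [[0, 0, 3], [0, 0, 0]],
])

```text
clock: 9.63
position: [676.9, -134.7, 49.1]
eef_rot: [180.0, 0.0, 83.9]
force: [-0.2, 0.0, 3.4]
gripper_width: 0.002
finger_force: 1.6
```

Request:
jog_arm([
  [[0, 0, 1], [0, 0, 0]],
  [[0, 0, 2], [0, 0, 0]],
  [[0, 0, 2], [0, 0, 0]],
])

```text
clock: 9.88
position: [676.9, -134.7, 47.1]
eef_rot: [180.0, 0.0, 83.9]
force: [-1.0, -0.2, 4.1]
gripper_width: -0.003
finger_force: 2.1
```

Request:
jog_arm([
  [[0, 0, 1], [0, 0, 0]],
  [[0, 0, 2], [0, 0, 0]],
  [[0, 0, 2], [0, 0, 0]],
  [[0, 0, 2], [0, 0, 0]],
])

```text
clock: 10.22
position: [676.9, -134.7, 46.1]
eef_rot: [180.0, -0.0, 83.9]
force: [-2.1, 0.4, 12.3]
gripper_width: 0.002
finger_force: 6.2
```

The force jumped from 4 to 12 N, so the button is at the bottom of its travel. I'll lift straight up, then swing the arm clear so I can check.

Request:
jog_arm([
  [[0, 0, -5], [0, 0, 0]],
  [[0, 0, -20], [0, 0, 0]],
  [[0, 0, -50], [0, 0, 0]],
  [[0, 0, -85], [0, 0, 0]],
  [[-35, 0, -120], [0, 0, 0]],
  [[-75, 0, -140], [0, 0, 0]],
  [[-115, 0, -150], [0, 0, 0]],
  [[-155, 0, -150], [0, 0, 0]],
  [[-180, 0, -150], [0, 0, 0]],
  [[-180, 0, -150], [0, 0, 0]],
])

```text
clock: 11.05
position: [653.2, -324.0, 195.6]
eef_rot: [-179.9, 0.4, 83.3]
force: [-1.9, -0.8, 0.4]
gripper_width: 0.001
finger_force: 0.0
```

```bash
python3 - <<'E'
from h import *
f=ctrl.grab_frame("scene");t=ctrl.grab_frame("top");s=ctrl.sense();print(s["clock"],s["position"],s["force"])
r=lambda a:cv2.convertScaleAbs(cv2.resize(a,(750,300),interpolation=cv2.INTER_CUBIC),alpha=1.5)
cv2.imwrite("pics/end.png",np.vstack([r(f[190:305,145:315]),r(t[105:215,205:345])]))
E
```

```text
11.15 [ 656.11242315 -315.88091696  194.45923011] [ 0.04601333  1.11666391 -0.94392808]
```

View pics/end.png

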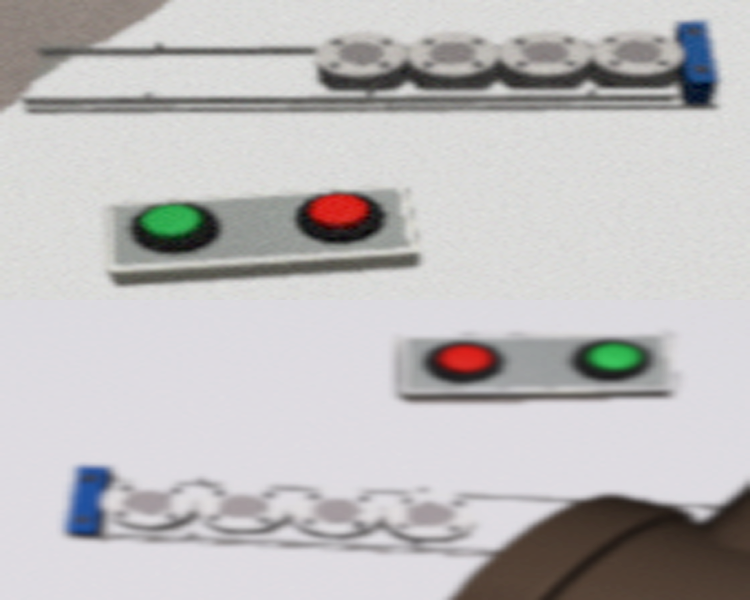

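Both views show the closed row touching the blue stop: cell1 at (638,52) in the upper picture, with the stop at (697,60). Green at (170,220) is back up and the arm is clear.

```bash
python3 -c "
from cell import ctrl
print(ctrl.job_done())"
```

```text
the job is handed in; nothing more can be done
None
```

I pushed the four cells home against the blue stop with no gaps visible, pressed the green button to the bottom and let it come back up, and handed the job in at about 11 s; it returned no verdict.

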